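# Gauge a sloping bore and present the gauge tip for reading

### The arm

A 6-joint arm with a two-finger parallel gripper is mounted at the origin on a cart in front of the work surface, level with it; the furniture and walls round the work are solid. World frame = base frame: x ahead of the robot, y to its left, z up, the work surface at z = 0. Lengths are in m, angles in rad, forces in N, time in s.
With the tool pointing down it reaches from about 0.25 to 0.725 m from the base axis. Payload 4 kg.
Tool frame: the origin (TCP) lies on the centre line of the jaws, within the pads' length; the fingertips stand ahead of it and the grasp point (between the pads) lies 11 mm behind it (bot.tip_extent is the z of the fingertips in the tool frame, in m); z points along the fingers, y is the direction in which the jaws open and shut (so a half turn about z gives the same grasp; the last joint's range is limited). The gripper opens to 85 mm and grips with 20 to 120 N. Pads are 22 mm wide; open, the fingers measure 114 mm over their backs; the gripper's body (76 mm by 85 mm) begins 54 mm behind the grasp point. The pads swing forward as they close: fully open they stand 13 mm farther back than shut.
Start: joints at [-1.335, 0.241, 0.005, 1.335, 0, 1.571], TCP at [0.117, -0.486, 0.239] pointing down, gripper open.
Joint ranges: [-2.72, 2.72], [-1.05, 1.87], [-1.09, 1.28], [-1.99, 2.15], [-1.42, 1.44], [-3.14, 3.14]. Speed limits (rad/s): [2.79, 2.79, 3.14, 3.14, 3.14, 3.14].

### API

Orientations are given as a unit quaternion [x, y, z, w].
In Python, from workcell import bot gives the robot as it stands.
- The arm moves only by the shell command python3 -m jog 'ROWS'. ROWS is JSON, a list that holds one entry, the list of rows, each a list of 7 numbers: the shift along the world's x, y, z in m, then the turn, a rotation vector about the world's x, y, z in degrees, then the closure in counts, from 0 (fully open) to 255 (shut). In form: [[[tx, ty, tz, ax, ay, az, fingers], ...]]. A call has 1 to 10 rows; each row is the pose to reach, as a shift and turn from the pose commanded when the call began; what a row does not reach only later rows make up. A row lasts 1/12 s, in which the tool goes at most 41.7 mm and 7.16 degrees, less where a joint would pass 70% of its speed; a pose out of reach is approached as far as the arm can. A call with a gripper value outside its range is refused whole. The fingers move at their own pace and stop on an object; the grip force is fixed at half the most. Time passes only in rows, so rows that repeat a pose let the fingers close. It gives the time, the measured TCP pose, the force and the opening at its end, in the units of the state.
- bot.get_obs(): the state, without advancing time (a new reading comes with each control period).
- bot.camera(name): name is "side" or "top" or "wrist"; returns the picture (400x640x3 uint8, blue, green, red); there is no depth.
- bot.camera_model(name): a dict with "K" (3x3 intrinsics, pixels), "k1" (the pictures are not rectified: a ray, as slopes to the right and down, at radius r is drawn at 1 + k1 r^2 times it, then the intrinsics apply), "T" (4x4, takes a point from camera to world coordinates). Camera axes: x right, y down, z forward; pixel columns grow to the right and rows downward; lengths in m; the calibration is good to about 2 mm. A picture is of the moment at which its call begins: read the wrist's pose just before it. camera_model takes no time and is no camera call; for the wrist camera it gives the pose at the moment of the call.
- bot.job_done(): hands the job in, once; it reports no verdict.
The state is a dict: "clock": time; "joint_pos": joint angles; "joint_vel": joint speeds; "tau": joint torques, N m; "eef_pos": TCP position; "tool_rot": TCP orientation; "ft_force": force on the tool from outside, world axes, zero at the start; "ft_torque": the same for the moment, N m; "grip_width": finger opening in m.
Only numpy, scipy, OpenCV 4.12 (cv2) and the standard library are available. Lean on these libraries where they do the work, as an engineer would, in place of code of your own. Each camera call takes 0.05 s, during which the arm holds its last target. There are 200 camera calls.

### The job

Take the red-handled gauge rod from its wooden rest, push its rod down the sloping guide tube until the brass collar stops against the tube's mouth, and draw it out again. Then show the blue tip for reading: finish still holding the gauge in the gripper, level and still, with the tip above the middle of the round white reading plate, about 8 cm above it and touching nothing. Do not shift the little dish of beads at the front edge.

Things in the scene. Friction and masses are not known exactly. Their poses are not given: they have to be found in the camera images.
- gauge_handle (a point): Middle of the gauge rod's handle, on the rod's axis. x runs along the rod towards the tip; z is up as it lies level on the rest, with this point 60 mm above the bench. Handle: red, square, 16 mm wide (y) and 16 mm high, from x = -50 to +50 mm, with a small dark end button to -56 mm. The gauge balances about 24 mm ahead of this point, still on the handle.
- gauge_tip (a point): Tip of the gauge rod, at the end of its axis, 138 mm ahead of the handle's middle; same axes as gauge_handle.
- gauge: The gauge rod as a whole, loose and rigid, about 0.12 kg; origin and axes as gauge_handle. Brass collar 30 mm in diameter from x = 50 to 58 mm (its front face, the stop, at x = 58 mm), then a steel rod 10 mm in diameter from x = 58 to 138 mm, the last 20 mm blue.
- guide_tube: Guide tube on the grey fixture: dark steel, 38 mm outside diameter, brass mouth. Origin: centre of the mouth face, 85 mm above the bench; x runs into the bore, sloping 35 degrees down; y is level. The hole is 20 mm wide for 8 mm, then 15 mm wide to a blind end 88 mm deep, so the collar stops on the mouth (tip 80 mm deep) before the tip reaches the end. Rigid, fixed.
- fixture: Fixed grey base plate (130 x 76 mm, 10 mm thick) with ribs that carries the guide tube; the origin lies on the bench straight below the centre of the tube's mouth, and x points the way the tube runs; the plate reaches from x = -27 to +103 mm.
- rest: Fixed wooden rest, base 190 x 56 x 10 mm. Origin on the bench below the middle of the lying gauge's handle, x towards its tip. Two notched uprights, 12 mm thick, 44 mm wide: at x = -42 mm (under the handle's tail, top 64 mm high) and x = +103 mm (under the steel rod, top 67 mm high). Between them the handle is free all round; the gauge lifts straight up.
- reading_plate: Fixed round reading plate: grey disc 72 mm diameter with a white top and black cross lines, 20 mm high; origin at the centre of its underside.
- plate_middle (a point): Middle of the white top of the reading plate (its crossing lines), 20 mm above the bench; z up.
- bead_cap: Small round white dish of beads, loose, 58 mm diameter, 13 mm high, near the front edge of the bench; bystander. Origin at the middle of the underside.
- board_edge (a point): Near the top front corner of the upright splash board, a fixed obstacle: a 30 mm thick wall that runs straight away from the robot along world x, from this point (x = 0.39) back to x = 0.87 m, at y between -0.04 and -0.01 m, its top 0.43 m above the bench. All the work is on its left (+y) side. Also fixed: the stone grinding tray, rim 133 mm high, front face at x = 0.57 m, right side at y = 0.29 m.

How it is judged:
On the way, in this order (a step that is already met when the one before it is completed fails the run):
1. the gauge is fully home in the guide tube, its collar pressed on the mouth (x of gauge_tip in the frame of guide_tube above 0.0765 m and distance between gauge and guide_tube below 0.062 m and angle between the x axis of gauge_handle and the x axis of guide_tube, either way round below 0.09 rad and contact force between gauge and guide_tube above 0.5 N), for 0.2 s.
2. the gauge is drawn right out of the tube (x of gauge_tip in the frame of guide_tube below -0.01 m and contact force between gauge and the fingers above 0.5 N), for 0.1 s.
At the end, for the whole second after the job is handed in: After going fully home (collar within 3.5 mm, pressing 0.2 s) and out, the gauge is held still in the gripper, level within 7 degrees, tip within 30 mm of the plate's middle and 40 to 130 mm above it, touching neither rest, fixture nor plate; the bead dish within 20 mm of its start (horizontal distance between gauge_tip and plate_middle below 0.03 m and z of gauge_tip in the frame of plate_middle between 0.04 and 0.13 m and angle between gauge_handle's own x axis and vertical between 1.4508 and 1.6908 rad and contact force between gauge and the fingers above 1 N and linear speed of gauge below 0.02 m/s and angular speed of gauge below 0.15 rad/s and contact force between gauge and rest below 0.05 N and contact force between gauge and fixture below 0.05 N and contact force between gauge and reading_plate below 0.05 N); the arm keeps its last pose, push and grip.
It fails at once if the dish of beads is shifted by more than 20 mm (distance of bead_cap from where it was at the start of the episode above 0.02 m).
It also fails if it takes over 56 s, if anything falls off the work surface, if the arm or the gripper's body presses on something with over 40 N, if the wrist force passes 120 N, or if a joint passes its speed limit or range.

## Working session

There is one attempt and no reset: what is moved stays moved. The work goes in short steps, Python scripts to look and compute and a shell command to move; the robot and the scene stay as the last step left them, time stands still between calls to the robot, and variables do not carry over. Pictures are saved under pics/ and viewed, about 8 in all and at most 12, crops included, and the job is handed in when it is done.

```bash
ls; mkdir -p pics; python3 - <<'E'
from workcell import bot
import cv2
print(bot.get_obs(), bot.tip_extent)
for n in("top","side"):
    cv2.imwrite(f"pics/{n}0.png",bot.camera(n)); print(n,bot.camera_model(n))
E
```

```text
pics
{'clock': 0.0, 'joint_pos': array([-1.33496783e+00,  2.41408965e-01,  3.71949561e-03,  1.33518840e+00,
       -8.87582396e-06,  1.57080975e+00]), 'joint_vel': array([-0.00027647, -0.00119474,  0.00094496, -0.0003093 ,  0.00132558,
       -0.00010896]), 'tau': array([ 1.12394653e-03, -3.72318399e+01,  2.52407330e+01,  1.71329803e-02,
        1.20220243e-04,  2.35750875e-06]), 'eef_pos': array([ 0.11667845, -0.48556477,  0.23841313]), 'tool_rot': array([ 9.93056417e-01,  1.17634471e-01, -1.26851524e-04, -1.03302068e-03]), 'ft_force': array([0.09957   , 0.65724778, 0.19533981]), 'ft_torque': array([-0.05646147, -0.03295001, -0.04207248]), 'grip_width': 0.08523884766384157} 0.008
top {'K': array([[407.59076588,   0.        , 314.34012826],
       [  0.        , 407.59076588, 199.49067989],
       [  0.        ,   0.        ,   1.        ]]), 'k1': 0.028418901388862598, 'T': array([[ 0.02570546, -0.98839591,  0.14970888,  0.40407947],
       [-0.99955363, -0.02313193,  0.01890657,  0.19614108],
       [-0.01522413, -0.15012806, -0.98854934,  1.27868364],
       [ 0.        ,  0.        ,  0.        ,  1.        ]])}
side {'K': array([[414.01958265,   0.        , 319.45341562],
       [  0.        , 414.01958265, 200.38202738],
       [  0.        ,   0.        ,   1.        ]]), 'k1': -0.013407454837962714, 'T': array([[-0.945269  , -0.16622297,  0.28077827,  0.2172026 ],
       [-0.32607632,  0.4499426 , -0.83139996,  1.23972079],
       [ 0.01186367, -0.87745175, -0.47951817,  0.84547679],
       [ 0.        ,  0.        ,  0.        ,  1.        ]])}
```

View pics/top0.png

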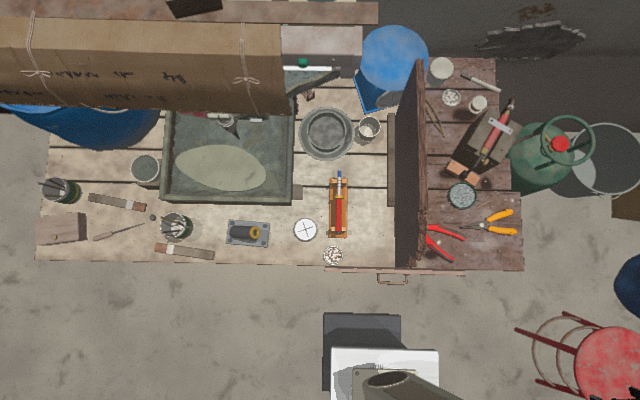

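View pics/side0.png

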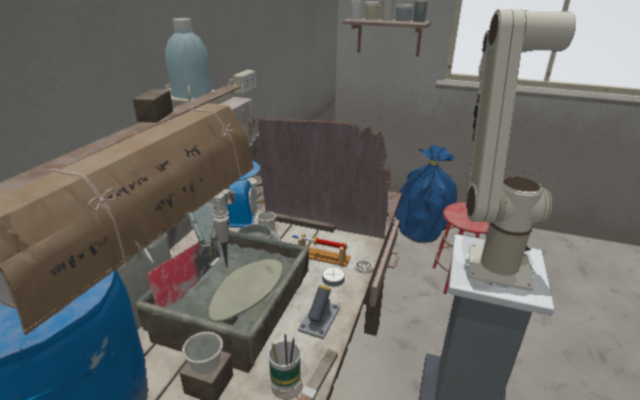

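The top view shows the gauge at about (338, 205), tip up (+x). The plate is at (305, 229), the tube mouth at about (257, 233) with the tube running left (+y), and the dish at (333, 256).

```bash
cat > h.py <<'E'
import numpy as np, cv2
from scipy.spatial.transform import Rotation as R
from workcell import bot
def ray(m,px):
    K=m["K"];d=(np.atleast_2d(px).astype(float)-K[:2,2])/[K[0,0],K[1,1]]
    s=d.copy()
    for _ in range(8): s=d/(1+m["k1"]*(s**2).sum(1,keepdims=True))
    v=np.c_[s,np.ones(len(s))]@m["T"][:3,:3].T
    return m["T"][:3,3],v
def plane(m,px,z):
    o,v=ray(m,px); return o+v*((z-o[2])/v[:,2:])
def proj(m,P):
    P=np.atleast_2d(P); c=(P-m["T"][:3,3])@m["T"][:3,:3]; s=c[:,:2]/c[:,2:]
    s=s*(1+m["k1"]*(s**2).sum(1,keepdims=True)); return s*np.diag(m["K"])[:2]+m["K"][:2,2]
def blobs(im,lo,hi,roi,n=3):
    x0,y0,x1,y1=roi; h=cv2.cvtColor(im[y0:y1,x0:x1],cv2.COLOR_BGR2HSV)
    k=cv2.inRange(h,np.array(lo),np.array(hi)); N,L,S,C=cv2.connectedComponentsWithStats(k)
    o=[i for i in np.argsort(-S[:,4]) if i][:n]; out=[]
    for i in o:
        p=np.argwhere(L==i)[:,::-1]+[x0,y0]; out.append((int(S[i,4]),C[i]+[x0,y0],p))
    return out
E
python3 - <<'E'
from h import *
m=bot.camera_model("top"); im=cv2.imread("pics/top0.png")
def show(n,lo,hi,roi,z):
    for a,c,p in blobs(im,lo,hi,roi,2):
        r=cv2.minAreaRect(p.astype(np.float32)); print(n,a,c.round(1),plane(m,c,z)[0].round(4),"box",plane(m,cv2.boxPoints(r),z)[:,:2].round(3).tolist())
show("red",(0,150,80),(6,255,255),(320,165,355,245),.066)
show("blue",(100,100,50),(125,255,255),(320,160,355,200),.06)
show("brass",(15,100,80),(32,255,255),(225,215,275,250),.085)
show("fix",(90,10,60),(125,90,200),(215,210,280,255),.01)
show("white",(0,0,200),(180,40,255),(290,214,320,245),.02)
show("dish",(0,0,190),(180,60,255),(320,244,346,268),.013)
c=im[160:270,220:360]; cv2.imwrite("pics/c.png",cv2.resize(c,None,fx=5.5,fy=5.4,interpolation=cv2.INTER_CUBIC))
E
```

```text
red 168 [338.1 214.2] [0.5451 0.147  0.066 ] box [[0.591, 0.154], [0.591, 0.139], [0.495, 0.138], [0.495, 0.153]]
blue 18 [339.  173.5] [0.6706 0.1463 0.06  ] box [[0.678, 0.149], [0.678, 0.143], [0.663, 0.143], [0.663, 0.149]]
brass 88 [254.4 232.2] [0.4839 0.3922 0.085 ] box [[0.502, 0.406], [0.502, 0.379], [0.467, 0.378], [0.467, 0.404]]
fix 3 [239.  223.7] [0.5143 0.4539 0.01  ] box [[0.515, 0.458], [0.516, 0.457], [0.513, 0.451], [0.512, 0.451]]
fix 2 [255.5 224.5] [0.5129 0.4022 0.01  ] box [[0.511, 0.401], [0.511, 0.401], [0.514, 0.404], [0.514, 0.404]]
white 312 [305.  228.9] [0.5022 0.2468 0.02  ] box [[0.532, 0.279], [0.534, 0.217], [0.472, 0.215], [0.47, 0.277]]
white 10 [309.6 217.1] [0.5391 0.2335 0.02  ] box [[0.539, 0.245], [0.545, 0.243], [0.539, 0.221], [0.533, 0.223]]
dish 205 [332.3 250.9] [0.437  0.1609 0.013 ] box [[0.457, 0.199], [0.459, 0.122], [0.401, 0.121], [0.399, 0.198]]
dish 13 [327.8 249.4] [0.4413 0.175  0.013 ] box [[0.438, 0.185], [0.452, 0.171], [0.446, 0.165], [0.432, 0.179]]
```

View pics/c.png

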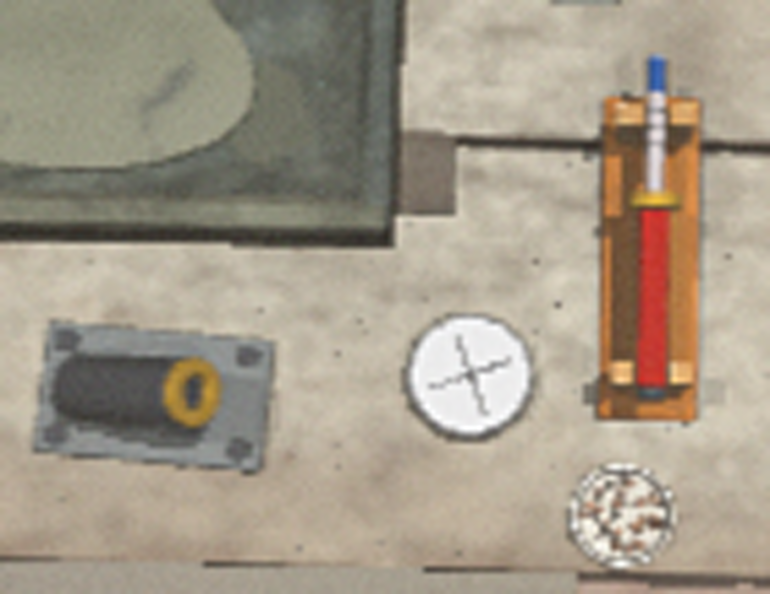

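The crop shows the tube mouth hole at about full-image (254.5, 232.8) and the fixture edges tilted about 5°. The gauge heading is about 0°, with the handle middle near (0.543, 0.146). I'll swing in front of the board at a small radius, then go above the gauge.

```bash
python3 -m jog '[[[0.14,0.40,0.02,0,0,-13.5,0],[0.14,0.40,0.02,0,0,-13.5,0],[0.14,0.40,0.02,0,0,-13.5,0],[0.14,0.40,0.02,0,0,-13.5,0],[0.14,0.40,0.02,0,0,-13.5,0],[0.14,0.40,0.02,0,0,-13.5,0],[0.14,0.40,0.02,0,0,-13.5,0],[0.14,0.40,0.02,0,0,-13.5,0],[0.14,0.40,0.02,0,0,-13.5,0],[0.14,0.40,0.02,0,0,-13.5,0]]]'
python3 - <<'E'
from h import *
m=bot.camera_model("top")
c=np.array([[50,322],[273,342],[260,470],[35,450]])/[5.5,5.4]+[220,160]
p=plane(m,c,.01); print(p.round(3))
for a,b in((1,0),(2,3)): d=p[b]-p[a]; print(np.degrees(np.arctan2(d[1],d[0])),np.linalg.norm(d))
print(bot.get_obs()["joint_pos"])
E
```

```text
clock: 0.93
eef_pos: [0.2539, -0.0915, 0.259]
tool_rot: [1.0, -0.001, 0.0, 0.0]
ft_force: [2.0, -0.9, -0.2]
grip_width: 0.0853
[[0.526 0.486 0.01 ]
 [0.518 0.358 0.01 ]
 [0.444 0.362 0.01 ]
 [0.452 0.49  0.01 ]]
86.14359163529002 0.12780624589301434
86.2561075127359 0.12778691907199358
[-3.45882752e-01 -2.38591835e-01 -4.23540282e-01  1.38506385e+00
  3.54025862e-05  2.79692914e+00]
```

Yaw works out as J1 − J6 + π, so keeping this yaw would run J6 past its range at the gauge. I'll turn the tool +180° about z, which gives the same grasp.

```bash
python3 -m jog '[[[0,0.04,0,0,0,7,0],[0,0.08,0,0,0,14,0],[0,0.12,0,0,0,21,0],[0,0.16,0,0,0,28,0],[0,0.20,0,0,0,35,0],[0,0.237,0,0,0,42,0],[0.04,0.237,0,0,0,49,0],[0.08,0.237,0,0,0,56,0],[0.10,0.237,0,0,0,63,0],[0.12,0.237,0,0,0,70,0]]]'
python3 -m jog '[[[0.02,0,0,0,0,7,0],[0.04,0,0,0,0,14,0],[0.06,0,0,0,0,21,0],[0.08,0,0,0,0,28,0],[0.10,0,0,0,0,35,0],[0.12,0,0,0,0,42,0],[0.14,0,0,0,0,49,0],[0.16,0,0,0,0,56,0],[0.17,0,0,0,0,63,0],[0.17,0,0,0,0,70,0]]]'
python3 -m jog '[[[0.02,0,-0.03,0,0,7,0],[0.02,0,-0.05,0,0,14,0],[0.02,0,-0.05,0,0,21,0],[0.02,0,-0.05,0,0,28,0],[0.02,0,-0.05,0,0,35,0],[0.02,0,-0.05,0,0,40,0],[0.02,0,-0.05,0,0,40,0],[0.02,0,-0.05,0,0,40,0]]]'
python3 - <<'E'
from h import *
o=bot.get_obs();print(o)
m=bot.camera_model("wrist");print(m)
im=bot.camera("wrist");cv2.imwrite("pics/w1.png",im)
E
```

```text
clock: 1.77
eef_pos: [0.3752, 0.1449, 0.2583]
tool_rot: [0.816, 0.577, -0.001, -0.0]
ft_force: [0.2, -0.4, 0.1]
grip_width: 0.0855
clock: 2.6
eef_pos: [0.546, 0.1435, 0.2575]
tool_rot: [0.34, 0.941, -0.0, -0.0]
ft_force: [0.2, 0.3, -0.4]
grip_width: 0.0858
clock: 3.27
eef_pos: [0.564, 0.1436, 0.2084]
tool_rot: [0.001, 1.0, -0.0, -0.001]
ft_force: [-0.0, 0.6, -0.2]
grip_width: 0.0856
{'clock': 3.2667, 'joint_pos': array([ 2.49326451e-01,  4.18671369e-01,  1.76579283e-01,  1.32980439e+00,
       -6.16537728e-06,  2.51464882e-01]), 'joint_vel': array([-0.00053982, -0.00415633,  0.00276178, -0.00131279, -0.00072831,
        0.00337708]), 'tau': array([-3.99756231e-03, -4.55609250e+01,  2.52090007e+01,  7.88881502e-03,
       -3.68915389e-04, -8.42363597e-02]), 'eef_pos': array([0.56402074, 0.14361166, 0.2084286 ]), 'tool_rot': array([ 1.06921358e-03,  9.99999277e-01, -1.39287765e-04, -5.32155234e-04]), 'ft_force': array([-0.03985418,  0.62457569, -0.2245133 ]), 'ft_torque': array([-0.02108218,  0.02337011, -0.02037746]), 'grip_width': 0.08558010991847811}
{'K': array([[283.36671792,   0.        , 316.96392214],
       [  0.        , 283.36671792, 199.33566525],
       [  0.        ,   0.        ,   1.        ]]), 'k1': 0.009537415829184414, 'T': array([[ 2.39454204e-03,  9.58165367e-01,  2.86205165e-01,
         4.90367331e-01],
       [ 9.99996811e-01, -2.06458481e-03, -1.45462345e-03,
         1.43656625e-01],
       [-8.02874977e-04,  2.86207735e-01, -9.58167255e-01,
         3.42247990e-01],
       [ 0.00000000e+00,  0.00000000e+00,  0.00000000e+00,
         1.00000000e+00]])}
```

View pics/w1.png

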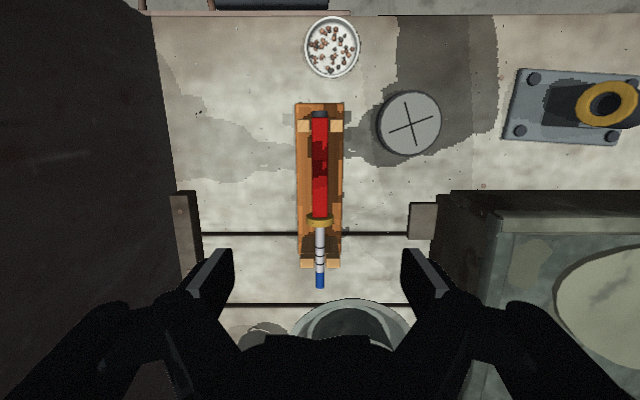

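The wrist view shows the handle centred near (320, 165), the tip at (320, 288), the plate cross at (411, 124), and the tube mouth ring near (608, 104). I'll measure these now.

```bash
python3 - <<'E'
from h import *
m=bot.camera_model("wrist"); im=cv2.imread("pics/w1.png")
for n,lo,hi,roi,z in(("red",(0,150,40),(6,255,255),(290,100,350,230),.066),("blue",(100,100,40),(125,255,255),(300,260,340,300),.06),("collar",(15,120,60),(32,255,255),(300,205,340,235),.06),("brass",(15,120,60),(32,255,255),(570,70,640,140),.085),("white",(0,0,120),(180,60,255),(372,85,448,160),.02)):
    a,c,p=blobs(im,lo,hi,roi,1)[0]; r=cv2.minAreaRect(p.astype(np.float32))
    print(n,a,c.round(1),plane(m,c,z)[0].round(4),plane(m,cv2.boxPoints(r),z)[:,:2].round(4).tolist())
print(plane(m,[[411,124]],.02),plane(m,[[319.5,289]],.06),plane(m,[[607,103.5]],.085))
E
```

```text
red 1542 [319.6 166.7] [0.5395 0.1459 0.066 ] [[0.4926, 0.1379], [0.4926, 0.1538], [0.5922, 0.1547], [0.5921, 0.137]]
blue 126 [319.5 280.1] [0.6706 0.1459 0.06  ] [[0.6602, 0.142], [0.6602, 0.1499], [0.6809, 0.1499], [0.6809, 0.1419]]
collar 260 [320.  221.1] [0.5991 0.1464 0.06  ] [[0.6053, 0.1302], [0.5876, 0.1312], [0.589, 0.1615], [0.6067, 0.1611]]
brass 1623 [606.6 103. ] [0.4823 0.3901 0.085 ] [[0.4666, 0.3578], [0.4634, 0.4084], [0.4986, 0.4226], [0.5023, 0.37]]
white 2615 [410.3 123.1] [0.4997 0.2458 0.02  ] [[0.4686, 0.2117], [0.4689, 0.2734], [0.5324, 0.2812], [0.5322, 0.2158]]
[[0.50065487 0.24664406 0.02      ]] [[0.68222053 0.14593084 0.06      ]] [[0.48262618 0.39057423 0.085     ]]
```

```bash
python3 -m jog '[[[0.003,0.0025,-0.04,0,0,0,0],[0.003,0.0025,-0.08,0,0,0,0],[0.003,0.0025,-0.11,0,0,0,0],[0.003,0.0025,-0.13,0,0,0,0],[0.003,0.0025,-0.145,0,0,0,0],[0.003,0.0025,-0.158,0,0,0,0],[0.003,0.0025,-0.159,0,0,0,0],[0.003,0.0025,-0.159,0,0,0,255],[0.003,0.0025,-0.159,0,0,0,255],[0.003,0.0025,-0.159,0,0,0,255]]]'
python3 -m jog '[[[0,0,0,0,0,0,255],[0,0,0,0,0,0,255],[0,0,0,0,0,0,255],[0,0,0,0,0,0,255],[0,0,0,0,0,0,255],[0,0,0,0,0,0,255],[0,0,0,0,0,0,255],[0,0,0,0,0,0,255]]]'
```

```text
clock: 4.15
eef_pos: [0.5683, 0.1464, 0.0513]
tool_rot: [0.0, 1.0, 0.0, 0.001]
ft_force: [0.6, 0.5, 0.4]
grip_width: 0.0512
clock: 4.82
eef_pos: [0.5679, 0.1464, 0.0509]
tool_rot: [-0.0, 1.0, 0.0, 0.001]
ft_force: [-0.3, 0.4, 5.6]
grip_width: 0.0153
```

Gripped. Now lift and yaw towards the tube heading (86.2°).

```bash
python3 -m jog '[[[0,0,0.02,0,0,0,255],[0,0,0.05,0,0,0,255],[0,0,0.09,0,0,0,255],[0,0,0.13,0,0,0,255],[-0.01,0,0.17,0,0,6,255],[-0.02,0.01,0.19,0,0,12,255],[-0.03,0.02,0.19,0,0,18,255],[-0.04,0.03,0.19,0,0,24,255],[-0.05,0.04,0.19,0,0,30,255],[-0.06,0.05,0.19,0,0,36,255]]]'
python3 -m jog '[[[0,0.01,0,0,0,6,255],[-0.01,0.02,0,0,0,12,255],[-0.02,0.03,0,0,0,18,255],[-0.03,0.04,0,0,0,24,255],[-0.034,0.05,0,0,0,30,255],[-0.034,0.06,0,0,0,36,255],[-0.034,0.063,0,0,0,42,255],[-0.034,0.063,0,0,0,48,255],[-0.034,0.063,0,0,0,50.2,255],[-0.034,0.063,0,0,0,50.2,255]]]'
python3 -m jog '[[[0,0,0,-6,0.4,0,255],[0,0,0,-12,0.8,0,255],[0,0,0,-18,1.2,0,255],[0,0,0,-24,1.6,0,255],[0,0,0,-30,2,0,255],[0,0,0,-34.9,2.3,0,255],[0,0,0,-34.9,2.3,0,255],[0,0,0,-34.9,2.3,0,255],[0,0,0,-34.9,2.3,0,255]]]'
cat > look.py <<'E'
import sys
from h import *
o=bot.get_obs(); m=bot.camera_model("wrist"); n=sys.argv[1]
print(o["eef_pos"],o["joint_pos"].round(2)); r=R.from_quat(o["tool_rot"]); print("tool x,y,z",r.as_matrix().T.round(3).tolist())
for k in("wrist","top","side"): cv2.imwrite(f"pics/{k}{n}.png",bot.camera(k))
np.save(f"pics/m{n}.npy",m["T"])
E
python3 look.py 2
```

```text
clock: 5.65
eef_pos: [0.5065, 0.1963, 0.2395]
tool_rot: [-0.311, 0.95, -0.0, -0.001]
ft_force: [-0.0, -0.0, -0.5]
grip_width: 0.015
clock: 6.48
eef_pos: [0.4728, 0.2591, 0.2391]
tool_rot: [-0.684, 0.73, 0.0, -0.001]
ft_force: [0.0, 0.4, -0.8]
grip_width: 0.0149
clock: 7.23
eef_pos: [0.4735, 0.259, 0.2399]
tool_rot: [-0.652, 0.697, -0.205, -0.219]
ft_force: [0.6, -0.4, 0.0]
grip_width: 0.0151
[0.47350565 0.25896066 0.23986682] [ 0.72  0.66  0.5   1.87 -0.41 -0.68]
tool x,y,z [[-0.055, -0.818, 0.572], [-0.998, 0.067, -0.001], [-0.038, -0.571, -0.82]]
```

View pics/wrist2.png

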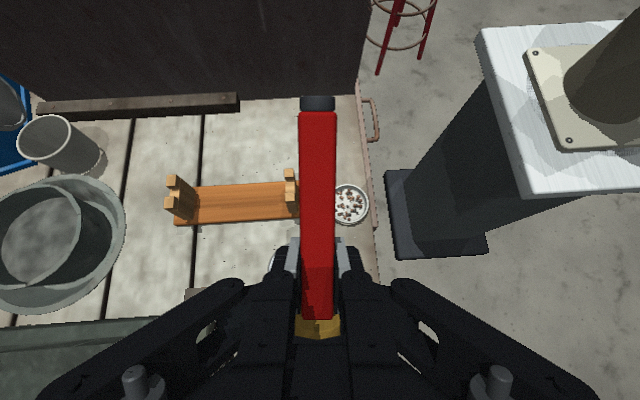

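The gauge is held straight in the jaws, with the handle edges vertical in the wrist picture. The tip is hidden from this view, so I'll check it by triangulating the blue blob in the top and side views against the prediction.

```bash
cat > tri.py <<'E'
import sys
from h import *
n=sys.argv[1]; g=.113
o=bot.get_obs(); Rm=R.from_quat(o["tool_rot"]).as_matrix(); gp=o["eef_pos"]-.011*Rm[:,2]; tip=gp-g*Rm[:,0]; mid=tip+.010*Rm[:,0]
print("pred tip",tip.round(4)); A=[];b=[]
for k in("top","side"):
    m=bot.camera_model(k); im=cv2.imread(f"pics/{k}{n}.png"); u=proj(m,mid)[0]; x,y=u.astype(int); w=16
    B=blobs(im,(100,120,40),(125,255,255),(x-w,y-w,x+w,y+w),2); print(k,u.round(1),[(q[0],q[1].round(1)) for q in B])
    oo,v=ray(m,B[0][1]); v=v[0]/np.linalg.norm(v); P=np.eye(3)-np.outer(v,v); A.append(P); b.append(P@oo)
x=np.linalg.lstsq(np.vstack(A),np.hstack(b),rcond=None)[0]; print("blue mid",x.round(4),"pred",mid.round(4))
E
python3 tri.py 2; python3 - <<'E'
import cv2,numpy as np
a=cv2.imread("pics/top2.png")[180:260,220:330];b=cv2.imread("pics/side2.png")[230:340,270:380]
cv2.imwrite("pics/d2.png",np.hstack([cv2.resize(a,(400,290),interpolation=2),cv2.resize(b,(290,290),interpolation=2)]))
E
```

```text
pred tip [0.4805 0.3571 0.1861]
top [264.1 231.2] []Traceback (most recent call last):
  File "tri.py", line 9, in <module>
    oo,v=ray(m,B[0][1]); v=v[0]/np.linalg.norm(v); P=np.eye(3)-np.outer(v,v); A.append(P); b.append(P@oo)
               ~^^^
IndexError: list index out of range
```

View pics/d2.png

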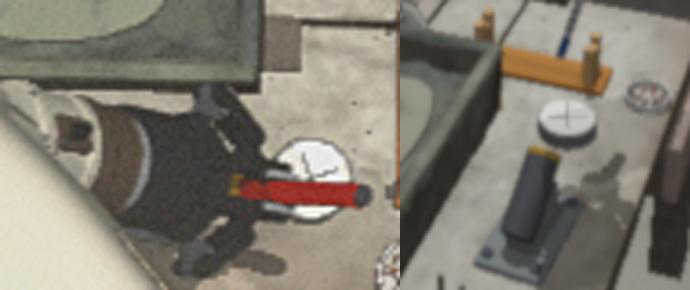

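The top view shows the handle aligned along the heading with the tip hidden. The side crop missed the gripper. I'll compare using the side view for the tip and the top view for the handle line.

```bash
python3 - <<'E'
from h import *
o=bot.get_obs(); Rm=R.from_quat(o["tool_rot"]).as_matrix(); a=-Rm[:,0]; gp=o["eef_pos"]-.011*Rm[:,2]
h0=gp-.025*a
m=bot.camera_model("side"); im=cv2.imread("pics/side2.png")
u=proj(m,h0+np.outer([.118,.128,.138,.058],a)); print("side pred blue start/mid/tip/collar",u.round(1).tolist())
x,y=u[1].astype(int)
for q in blobs(im,(100,100,30),(128,255,255),(x-25,y-25,x+25,y+25),3): print(q[0],q[1].round(1),q[2].min(0),q[2].max(0))
m=bot.camera_model("top"); im=cv2.imread("pics/top2.png")
q=blobs(im,(0,150,60),(6,255,255),(255,215,330,245),1)[0]; vx=cv2.fitLine(q[2].astype(np.float32),2,0,.01,.01).ravel()
up=-Rm[:,2]*.008
P=proj(m,[h0+up-.05*a,h0+up+.03*a]); print("top red",q[1].round(1),np.degrees(np.arctan(vx[1]/vx[0])),q[2].min(0),q[2].max(0),"pred back/front",P.round(1).tolist(),np.degrees(np.arctan(np.divide(*(P[0]-P[1])[::-1]))))
c=cv2.imread("pics/side2.png")[max(0,y-60):y+90,x-100:x+100]; cv2.imwrite("pics/s2.png",cv2.resize(c,(800,600),interpolation=2))
E
```

```text
side pred blue start/mid/tip/collar [[333.2, 244.5], [332.1, 247.8], [330.9, 251.1], [340.0, 225.1]]
7 [331.6 247.1] [331 245] [332 249]
top red [302.2 232.6] 2.9333513 [286 230] [317 236] pred back/front [[316.4, 233.5], [290.6, 232.2]] 2.7261342426533415
```

View pics/s2.png

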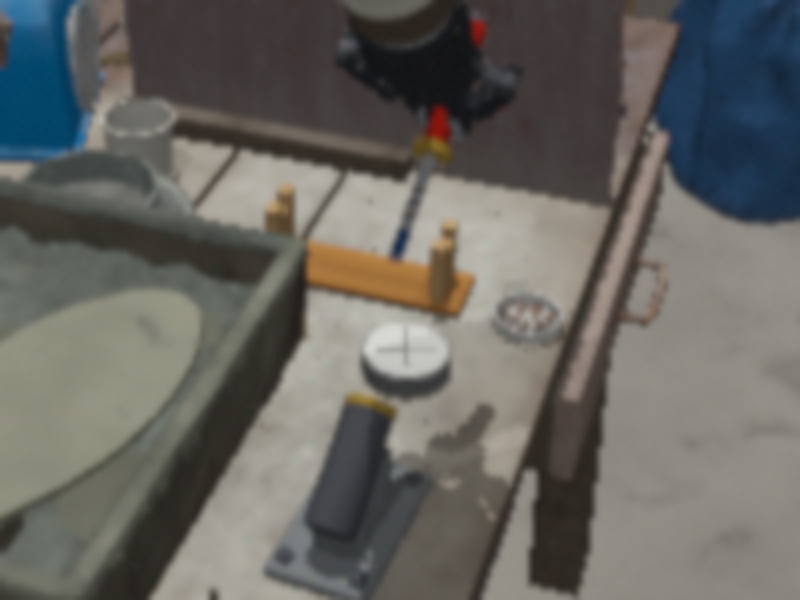

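Prediction and measurement agree to under 1 px. The side view shows the tip at (398, 245) in the crop, above and in line with the tube. Now descend to the pre-insertion pose with the tip 40 mm from the mouth.

```bash
python3 -m jog '[[[0,0,-0.03,0,0,0,255],[0.0006,0.0006,-0.055,0,0,0,255],[0.0006,0.0006,-0.07,0,0,0,255],[0.0006,0.0006,-0.076,0,0,0,255],[0.0006,0.0006,-0.076,0,0,0,255],[0.0006,0.0006,-0.076,0,0,0,255],[0.0006,0.0006,-0.076,0,0,0,255]]]'
python3 look.py 3; python3 - <<'E'
from h import *
o=bot.get_obs(); Rm=R.from_quat(o["tool_rot"]).as_matrix(); a=-Rm[:,0]; gp=o["eef_pos"]-.011*Rm[:,2]; h0=gp-.025*a
M=np.array([.4828,.391,.085]); at=np.array([.0543,.8174,-.5736])
t=h0+.138*a; d=M-t; print("tip",t.round(4),"to mouth",d.round(4),"along",d@at,"lat",(d-(d@at)*at).round(4))
m=bot.camera_model("side"); im=cv2.imread("pics/side3.png")
print("side tip/mouth/home pred",proj(m,[t,M]).round(1).tolist(), "brass band pred", proj(m,M+.019*np.array([[1,0,0],[-1,0,0],[0,.574,.819]])).round(1).tolist())
x,y=proj(m,h0+.128*a)[0].astype(int)
for q in blobs(im,(100,100,20),(128,255,255),(x-20,y-20,x+20,y+20),3): print("blue",q[0],q[1].round(1),q[2].min(0),q[2].max(0))
x,y=proj(m,M)[0].astype(int)
for q in blobs(im,(15,100,30),(32,255,255),(x-20,y-10,x+20,y+20),2): print("brass",q[0],q[1].round(1),q[2].min(0),q[2].max(0))
c=im[y-60:y+60,x-80:x+80]; cv2.imwrite("pics/s3.png",cv2.resize(c,(800,600),interpolation=2))
E
```

```text
clock: 7.97
eef_pos: [0.4746, 0.26, 0.1658]
tool_rot: [-0.652, 0.697, -0.205, -0.218]
ft_force: [0.4, 0.8, -0.7]
grip_width: 0.0149
[0.47458422 0.25995726 0.16579067] [ 0.72  0.7   0.38  1.7  -0.42 -0.68]
tool x,y,z [[-0.056, -0.819, 0.571], [-0.998, 0.066, -0.003], [-0.036, -0.57, -0.821]]
tip [0.4811 0.3589 0.1096] to mouth [ 0.0017  0.0321 -0.0246] along 0.04041784358186304 lat [-0.0005 -0.001  -0.0014]
side tip/mouth/home pred [[329.8, 273.8], [325.5, 287.6]] brass band pred [[319.0, 286.0], [332.0, 289.1], [324.3, 285.6]]
blue 7 [330.6 269.6] [330 267] [331 272]
brass 26 [324.2 287.5] [319 286] [329 290]
```

View pics/s3.png

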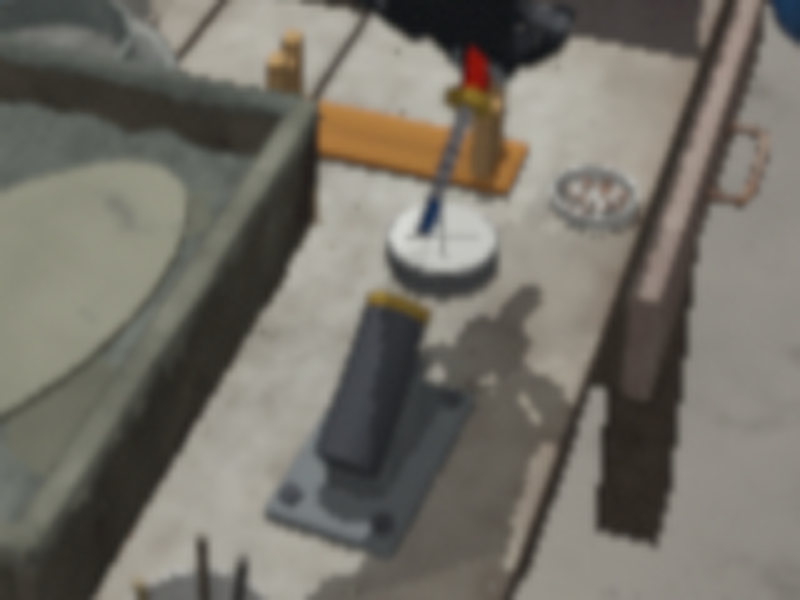

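The side picture shows the rod in line with the tube, with the tip at (427, 230) and the mouth at (398, 300) in the crop. The calculated lateral error is about 1.8 mm, so I'll fold that in and insert to about 25 mm deep, watching the force.

```bash
python3 -m jog '[[[0,0.0072,-0.0071,0,0,0,255],[0.0006,0.0153,-0.0129,0,0,0,255],[0.0011,0.0235,-0.0186,0,0,0,255],[0.0017,0.0317,-0.0243,0,0,0,255],[0.0022,0.0399,-0.0301,0,0,0,255],[0.0028,0.048,-0.0358,0,0,0,255],[0.003,0.0521,-0.0387,0,0,0,255],[0.003,0.0521,-0.0387,0,0,0,255],[0.003,0.0521,-0.0387,0,0,0,255]]]'
cat > pos.py <<'E'
from h import *
o=bot.get_obs(); Rm=R.from_quat(o["tool_rot"]).as_matrix(); a=-Rm[:,0]; t=o["eef_pos"]-.011*Rm[:,2]+.113*a
M=np.array([.4828,.391,.085]); at=np.array([.0543,.8174,-.5736]); d=t-M
print("depth",d@at,"lat",(d-(d@at)*at).round(4),o["ft_force"].round(1),o["ft_torque"].round(2),a.round(3),o["clock"])
E
python3 pos.py
```

```text
clock: 8.87
eef_pos: [0.477, 0.3129, 0.1245]
tool_rot: [-0.652, 0.696, -0.205, -0.219]
ft_force: [1.8, 2.3, -0.5]
grip_width: 0.0151
depth 0.02616199588599623 lat [-0.0007 -0.0007 -0.0011] [ 1.8  2.3 -0.5] [ 1.01 -0.35  0.06] [ 0.054  0.818 -0.572] 8.8667
```

```bash
python3 -m jog '[[[0.0004,0.0045,-0.0035,0,0,0,255],[0.0009,0.0086,-0.0064,0,0,0,255],[0.001,0.0127,-0.0093,0,0,0,255],[0.001,0.0127,-0.0093,0,0,0,255],[0.001,0.0127,-0.0093,0,0,0,255]]]'; python3 pos.py; python3 look.py 4;  python3 - <<'E'
import cv2
c=cv2.imread("pics/side4.png")[220:340,245:405]; cv2.imwrite("pics/s4.png",cv2.resize(c,(800,600),interpolation=2))
E
```

```text
clock: 9.28
eef_pos: [0.478, 0.3253, 0.1156]
tool_rot: [-0.652, 0.697, -0.205, -0.219]
ft_force: [1.7, 2.3, 0.1]
grip_width: 0.0147
depth 0.04147708702170561 lat [-0.0005 -0.0008 -0.0012] [1.7 2.3 0.1] [ 1.12 -0.33  0.05] [ 0.054  0.818 -0.572] 9.2833
[0.47800929 0.3253399  0.11564564] [ 0.79  0.85  0.52  1.72 -0.38 -0.62]
tool x,y,z [[-0.054, -0.818, 0.572], [-0.998, 0.066, -0.001], [-0.037, -0.571, -0.82]]
```

View pics/s4.png

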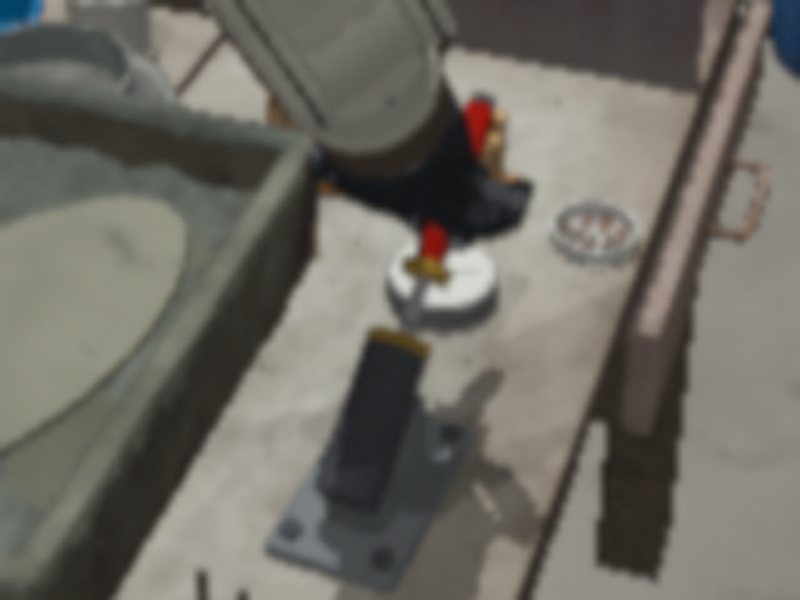

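The rod is in the bore (collar seen 10 px above the mouth) and the contact force is only about 3 N. I'll correct the lateral offset slightly, go home and press.

```bash
python3 -m jog '[[[0.001,0.0089,-0.0047,0,0,0,255],[0.0016,0.0171,-0.0105,0,0,0,255],[0.0022,0.0253,-0.0162,0,0,0,255],[0.0025,0.0305,-0.0198,0,0,0,255],[0.0027,0.0325,-0.0213,0,0,0,255],[0.0028,0.034,-0.0223,0,0,0,255],[0.0028,0.034,-0.0223,0,0,0,255]]]'; python3 pos.py
python3 -m jog '[[[0.0001,0.0008,-0.0006,0,0,0,255],[0.0001,0.0016,-0.0011,0,0,0,255],[0.0001,0.0016,-0.0011,0,0,0,255]]]'; python3 pos.py
```

```text
clock: 10.02
eef_pos: [0.4802, 0.355, 0.0954]
tool_rot: [-0.651, 0.695, -0.208, -0.223]
ft_force: [-2.1, -9.9, 7.7]
grip_width: 0.0147
depth 0.07758278318402055 lat [-0.0005 -0.0013 -0.0018] [-2.1 -9.9  7.7] [-1.71  0.27 -0.24] [ 0.052  0.812 -0.581] 10.0167
clock: 10.27
eef_pos: [0.4802, 0.355, 0.0954]
tool_rot: [-0.651, 0.695, -0.208, -0.224]
ft_force: [-2.4, -14.4, 11.1]
grip_width: 0.0151
depth 0.07761472493997718 lat [-0.0005 -0.0014 -0.0021] [ -2.4 -14.4  11.1] [-2.71  0.46 -0.24] [ 0.052  0.811 -0.583] 10.2667
```

The motion stopped at about 78 mm with an 18 N axial reaction, so the collar is on the mouth. Hold with a little more press and take a look.

```bash
python3 -m jog '[[[0.0001,0.0012,-0.0009,0,0,0,255],[0.0001,0.0012,-0.0009,0,0,0,255],[0.0001,0.0012,-0.0009,0,0,0,255],[0.0001,0.0012,-0.0009,0,0,0,255],[0.0001,0.0012,-0.0009,0,0,0,255]]]'; python3 pos.py; python3 look.py 5;  python3 - <<'E'
import cv2
c=cv2.imread("pics/side5.png")[230:320,265:385]; cv2.imwrite("pics/s5.png",cv2.resize(c,(800,600),interpolation=2))
E
```

```text
clock: 10.68
eef_pos: [0.4802, 0.355, 0.0954]
tool_rot: [-0.651, 0.694, -0.209, -0.225]
ft_force: [-3.9, -17.9, 15.0]
grip_width: 0.0149
depth 0.0776306271694314 lat [-0.0005 -0.0016 -0.0023] [ -3.9 -17.9  15. ] [-3.48  0.57 -0.38] [ 0.052  0.81  -0.585] 10.6833
[0.48021185 0.35500314 0.09537599] [ 0.82  0.93  0.62  1.77 -0.38 -0.59]
tool x,y,z [[-0.052, -0.81, 0.585], [-0.998, 0.066, 0.003], [-0.041, -0.583, -0.811]]
```

View pics/s5.png

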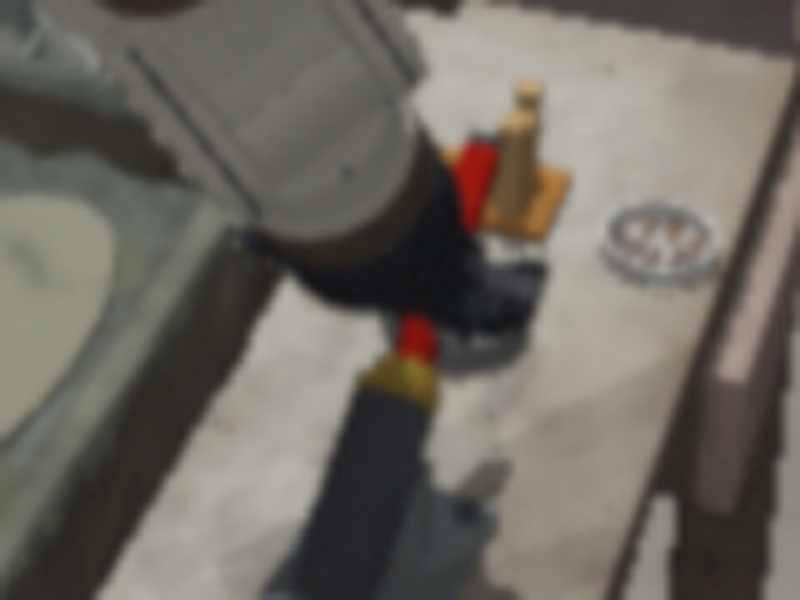

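The side view shows the brass collar flush on the mouth (about (400, 375) in the crop, no gap). Pressed for over 0.6 s. Drawing out along the axis.

```bash
python3 -m jog '[[[-0.0007,-0.0106,0.0075,0,0,0,255],[-0.0014,-0.0212,0.015,0,0,0,255],[-0.0021,-0.0318,0.0225,0,0,0,255],[-0.0028,-0.0424,0.03,0,0,0,255],[-0.0035,-0.053,0.0375,0,0,0,255],[-0.0042,-0.0636,0.045,0,0,0,255],[-0.0049,-0.0742,0.0525,0,0,0,255],[-0.0056,-0.0848,0.06,0,0,0,255],[-0.0063,-0.0954,0.0675,0,0,0,255],[-0.007,-0.106,0.075,0,0,0,255]]]'; python3 pos.py
python3 -m jog '[[[0,0,0,0,0,0,255],[0,-0.01,0.02,0,0,0,255],[0,-0.02,0.05,0,0,0,255],[0,-0.03,0.08,0,0,0,255],[0,-0.03,0.08,0,0,0,255],[0,-0.03,0.08,0,0,0,255]]]'; python3 pos.py; python3 look.py 6; python3 - <<'E'
from h import *
o=bot.get_obs(); Rm=R.from_quat(o["tool_rot"]).as_matrix(); print("level turn",np.degrees(np.arctan2(Rm[2,0],np.hypot(*Rm[:2,0]))))
E
```

```text
clock: 11.67
eef_pos: [0.4738, 0.2544, 0.1673]
tool_rot: [-0.652, 0.696, -0.205, -0.219]
ft_force: [-0.5, -0.7, -0.8]
grip_width: 0.0149
depth -0.04633613373245398 lat [-0.     -0.     -0.0001] [-0.5 -0.7 -0.8] [ 0.67 -0.09 -0.01] [ 0.054  0.818 -0.573] 11.6667
clock: 12.17
eef_pos: [0.4746, 0.2257, 0.2484]
tool_rot: [-0.651, 0.697, -0.205, -0.217]
ft_force: [0.0, 0.0, -1.8]
grip_width: 0.0149
depth -0.11632907060099736 lat [0.005  0.0287 0.0413] [ 0.   0.  -1.8] [ 0.69 -0.02  0.03] [ 0.057  0.82  -0.57 ] 12.1667
[0.47463463 0.22573062 0.24844724] [ 0.68  0.61  0.43  1.83 -0.43 -0.72]
tool x,y,z [[-0.057, -0.82, 0.57], [-0.998, 0.067, -0.004], [-0.035, -0.569, -0.822]]
level turn 35.03326634487364
```

Out, and the grip is intact. Now level, then move so the tip is over the plate, staging 4 cm high.

```bash
python3 -m jog '[[[0,-0.01,0,6,-0.4,0,255],[0.003,-0.02,0,12,-0.8,0,255],[0.006,-0.035,0,18,-1.2,0,255],[0.009,-0.05,0,24,-1.6,0,255],[0.012,-0.065,0,30,-2,0,255],[0.015,-0.08,-0.01,34.9,-2.3,0,255],[0.0185,-0.092,-0.03,34.9,-2.3,0,255],[0.0185,-0.092,-0.055,34.9,-2.3,0,255],[0.0185,-0.092,-0.074,34.9,-2.3,0,255],[0.0185,-0.092,-0.074,34.9,-2.3,0,255]]]'
python3 -m jog '[[[0,0,0,0,0,0,255],[0,0,0,0,0,0,255],[0,0,0,0,0,0,255]]]'
python3 look.py 7; python3 - <<'E'
from h import *
o=bot.get_obs(); Rm=R.from_quat(o["tool_rot"]).as_matrix(); a=-Rm[:,0]; gp=o["eef_pos"]-.011*Rm[:,2]; h0=gp-.025*a
print("a",a.round(3),"tip",(h0+.138*a).round(4))
for k in("side","top"):
    m=bot.camera_model(k); im=cv2.imread(f"pics/{k}7.png"); u=proj(m,h0+.128*a)[0]; x,y=u.astype(int); print(k,"pred",u.round(1))
    for q in blobs(im,(100,100,20),(128,255,255),(x-20,y-20,x+20,y+20),3): print("blue",q[0],q[1].round(1))
    if k=="side": s=im[y-45:y+75,x-80:x+80]
t=cv2.imread("pics/top7.png")[170:270,240:360]
cv2.imwrite("pics/f7.png",np.hstack([cv2.resize(s,(440,330),interpolation=2),cv2.resize(t,(360,330),interpolation=2)]))
E
```

```text
clock: 13.15
eef_pos: [0.4885, 0.1319, 0.1671]
tool_rot: [-0.683, 0.73, 0.003, -0.005]
ft_force: [-1.0, 0.1, -1.0]
grip_width: 0.0145
clock: 13.4
eef_pos: [0.4932, 0.1341, 0.1737]
tool_rot: [-0.684, 0.73, -0.0, 0.001]
ft_force: [0.4, 0.1, -0.5]
grip_width: 0.0148
[0.49323581 0.13408224 0.17370781] [ 0.27  0.3  -0.09  1.18 -0.   -1.24]
tool x,y,z [[-0.065, -0.998, -0.001], [-0.998, 0.065, -0.002], [0.002, 0.0, -1.0]]
a [0.065 0.998 0.001] tip [0.5004 0.2467 0.1848]
side pred [337.  227.8]
blue 10 [336.5 227.2]
top pred [306.4 225. ]
blue 16 [307.2 224.7]
```

View pics/f7.png

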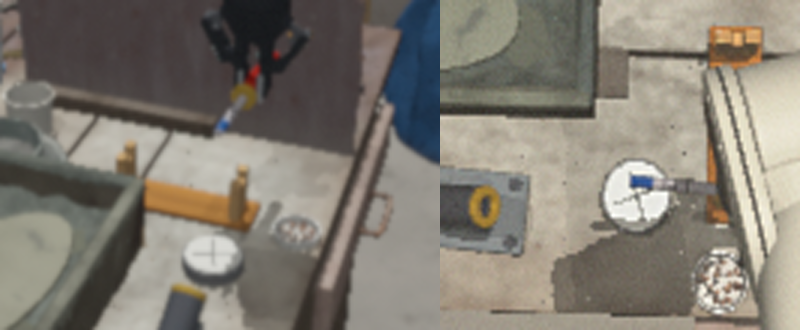

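The tip prediction matches both views to under 1 px, and the pictures show the gauge level with its tip over the plate. Lower 80 mm (tip about 85 mm above the plate) and let it settle.

```bash
python3 -m jog '[[[0,0,-0.02,0,0,0,255],[0,0,-0.04,0,0,0,255],[0,0,-0.06,0,0,0,255],[0,0,-0.07,0,0,0,255],[0,0,-0.077,0,0,0,255],[0,0,-0.08,0,0,0,255],[0,0,-0.08,0,0,0,255],[0,0,-0.08,0,0,0,255],[0,0,-0.08,0,0,0,255],[0,0,-0.08,0,0,0,255]]]'
python3 -m jog '[[[0,0,0,0,0,0,255],[0,0,0,0,0,0,255],[0,0,0,0,0,0,255],[0,0,0,0,0,0,255]]]'
python3 look.py 8; python3 - <<'E'
from h import *
o=bot.get_obs(); Rm=R.from_quat(o["tool_rot"]).as_matrix(); a=-Rm[:,0]; gp=o["eef_pos"]-.011*Rm[:,2]; h0=gp-.025*a
print("a",a.round(3),"tip",(h0+.138*a).round(4),abs(o["joint_vel"]).max(),o["ft_force"].round(1))
for k in("side","top"):
    m=bot.camera_model(k); im=cv2.imread(f"pics/{k}8.png"); u=proj(m,h0+.128*a)[0]; x,y=u.astype(int); print(k,"pred",u.round(1))
    for q in blobs(im,(100,100,20),(128,255,255),(x-12,y-12,x+12,y+12),3): print("blue",q[0],q[1].round(1))
d=[cv2.inRange(cv2.cvtColor(cv2.imread(f"pics/{n}.png")[238:272,318:348],cv2.COLOR_BGR2HSV),(0,0,190),(180,60,255)) for n in("top0","top8")]
print("dish changed px",(d[0]!=d[1]).mean())
# dish from side view
m=bot.camera_model("side");c=proj(m,[[.437,.161,.013]])[0].astype(int);q=[cv2.cvtColor(cv2.imread(f"pics/{n}.png"),cv2.COLOR_BGR2GRAY)[c[1]-12:c[1]+12,c[0]-14:c[0]+14].astype(np.float32) for n in("side0","side8")]
print("side shift px",cv2.phaseCorrelate(*q))
E
```

```text
clock: 14.38
eef_pos: [0.4931, 0.1336, 0.0936]
tool_rot: [-0.683, 0.73, -0.0, 0.001]
ft_force: [-0.1, -0.1, -1.8]
grip_width: 0.0148
clock: 14.72
eef_pos: [0.4925, 0.1334, 0.0928]
tool_rot: [-0.683, 0.73, -0.0, 0.0]
ft_force: [-0.2, 0.3, -1.3]
grip_width: 0.0148
[0.49246242 0.13336712 0.09276998] [ 0.26  0.37 -0.21  0.98 -0.   -1.24]
tool x,y,z [[-0.066, -0.998, -0.0], [-0.998, 0.066, -0.0], [0.0, 0.0, -1.0]]
a [ 0.066  0.998 -0.   ] tip [0.4998 0.2461 0.1036] 0.0018530654616809342 [ 0.9 -0.1 -0.7]
side pred [336.4 250.1]
blue 4 [336.  249.5]
top pred [307.5 227.7]
blue 13 [307.8 227.5]
dish changed px 0.3254901960784314
side shift px ((-0.39226011492401014, 0.26926303678238206), 0.788725107577112)
```

```bash
python3 -c "
from workcell import bot
print(bot.job_done())"
```

```text
the job is handed in; nothing more can be done
None
```

I took the gauge from its rest, pushed it home in the guide tube and drew it out. It is now held level over the reading plate. I handed the job in at about 15 s of the 56 s; the hand-in gave no verdict.

- **Fully home:** The rod stopped with about 24 N of reaction when pressed, held for over 0.6 s. The side view showed the collar flush on the mouth. My computed depth was 77.6 mm instead of the nominal 80 mm. That passes the 76.5 mm limit by about 1 mm, and I put the gap down to about 2 mm of uncertainty in the calibration and grasp estimate.
- **Drawn out:** The tip was about 46 mm clear of the mouth, with the gauge still gripped (fingers 15 mm apart).
- **Final pose:** The tip computes to (0.500, 0.246, 0.104), about 1 mm from the plate's middle and 84 mm above it. The gauge is level within about 0.1°, the arm was still, and the outside force was about 1 N. The blue tip was within 1 px of its predicted place in both the top and side views.
- **Bead dish:** The side view shows a shift of under 0.5 px. The top-view comparison disagreed, with 33% of the pixels in the dish area changed. I took that to be the arm and its shadow over the dish, but did not check it further.

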